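Feel along the sprung bead of a lens cradle

TASK

Check that the curved brass bead on the lens cradle floats freely: with the fingers shut, set the fingertips on top of its end by the green marker, press it down lightly and follow its curve to the end by the red marker in one unbroken stroke, keeping it pressed all the way but never hard down on its stop. Finish while holding: stay there with the fingertips still pressing that red-marker end down, so that the gap can be gauged. Do not touch the glass, and leave the markers and everything else on the bench where they stand.

Things in the scene. Friction and masses are not known exactly. Their poses are not given: they have to be found in the camera images.
- bead (a joint): how far the brass bead is pressed down, m: 0 = fully up as it starts, 0.012 = hard on its stop. It moves straight down as one piece (it does not tilt), wherever along it one presses, and springs back: about 1 N starts it moving, then 0.4 N more per mm (about 3 N at 5 mm, 5.8 N at the stop).
- frame: fixed lens cradle: grey slab 205 x 260 x 22 mm lying level on the bench, turned up to 30 degrees. Origin on its underside at bench height (z = 0), z up; the slab runs from x = -125 to +80 and y = -130 to +130 mm. Above it the brass bead is bent to a level arc, radius 130 mm about x = -90, y = 0 mm of this frame, from -50 to +50 degrees about its x axis (227 mm long), bulging to +x.
- lens: the glass on the same cradle, inside the arc: two curved clear glass ridges and a domed bullseye, tops at most 39 mm above the bench, the nearest glass 36 mm from the bead's centre line. Origin as frame. Not to be touched.
- green: marker weight, steel puck with a green top, 28 mm across, 22 mm high, origin under its centre; it stands loose on the bench about 60 mm beyond one end of the bead (either end) and shows where the stroke starts.
- red: the same with a red top, beyond the other end of the bead: where the stroke finishes.
- canister: brass screw-top canister, 73 mm across, 82 mm high, standing loose; origin under its centre. Bystander.
- shade: white milk-glass lamp shade, open below, 124 mm across at the foot, 120 mm high, loose; origin at the centre of its foot. Bystander.
- case: steel feeler-gauge case, 105 x 32 x 18 mm, loose, long side along its x; origin under its centre. Bystander.
- cleat: bronze lens cleat with two claw horns, 92 mm over the horns (along its y), 30 mm wide, 48 mm high, loose, standing beyond the bulging side of the cradle; origin under its centre. Bystander.
- flashlight: short aluminium flashlight, lying, 110 mm long along its x, 32 mm across the head, loose; origin under its middle at bench height. Bystander.
- p0 (a point): point on top of the bead, 0 sixths of the way along it from its end on the frame's -y side (that end, at x = -6, y = -100 mm of the frame); goes down with the bead. Neighbouring points lie 38 mm apart along the arc.
- p1 (a point): point on top of the bead, 1 sixths of the way along it from its end on the frame's -y side; goes down with the bead. Neighbouring points lie 38 mm apart along the arc.
- p2 (a point): point on top of the bead, 2 sixths of the way along it from its end on the frame's -y side; goes down with the bead. Neighbouring points lie 38 mm apart along the arc.
- p3 (a point): point on top of the bead, 3 sixths of the way along it from its end on the frame's -y side (the middle, at x = +40, y = 0 mm of the frame). The bead is a round brass bar 12 mm thick on seven springs; its top is 55 mm above the bench when up; goes down with the bead. Neighbouring points lie 38 mm apart along the arc.
- p4 (a point): point on top of the bead, 4 sixths of the way along it from its end on the frame's -y side; goes down with the bead. Neighbouring points lie 38 mm apart along the arc.
- p5 (a point): point on top of the bead, 5 sixths of the way along it from its end on the frame's -y side; goes down with the bead. Neighbouring points lie 38 mm apart along the arc.
- p6 (a point): point on top of the bead, 6 sixths of the way along it from its end on the frame's -y side (the end on the +y side, at x = -6, y = +100 mm of the frame); goes down with the bead. Neighbouring points lie 38 mm apart along the arc.

How it is judged:
On the way, in this order (a step that is already met when the one before it is completed fails the run):
1. fingertips at the green-marker end, bead pressed down 1 to 11 mm (((y of green in the frame of frame below 0 m and horizontal distance between the grasp point and p0 below 0.02 m) or (y of green in the frame of frame above 0 m and horizontal distance between the grasp point and p6 below 0.02 m)) and value of joint bead between 0.001 and 0.011 m), for 0.1 s.
2. fingertips one sixth of the way along, bead pressed down 1 to 11 mm (((y of green in the frame of frame below 0 m and horizontal distance between the grasp point and p1 below 0.015 m) or (y of green in the frame of frame above 0 m and horizontal distance between the grasp point and p5 below 0.015 m)) and value of joint bead between 0.001 and 0.011 m), for 0.1 s.
3. fingertips a third of the way along, bead pressed down 1 to 11 mm (((y of green in the frame of frame below 0 m and horizontal distance between the grasp point and p2 below 0.015 m) or (y of green in the frame of frame above 0 m and horizontal distance between the grasp point and p4 below 0.015 m)) and value of joint bead between 0.001 and 0.011 m), for 0.1 s.
4. fingertips half way along, bead pressed down 1 to 11 mm (((y of green in the frame of frame below 0 m and horizontal distance between the grasp point and p3 below 0.015 m) or (y of green in the frame of frame above 0 m and horizontal distance between the grasp point and p3 below 0.015 m)) and value of joint bead between 0.001 and 0.011 m), for 0.1 s.
5. fingertips two thirds of the way along, bead pressed down 1 to 11 mm (((y of green in the frame of frame below 0 m and horizontal distance between the grasp point and p4 below 0.015 m) or (y of green in the frame of frame above 0 m and horizontal distance between the grasp point and p2 below 0.015 m)) and value of joint bead between 0.001 and 0.011 m), for 0.1 s.
6. fingertips five sixths of the way along, bead pressed down 1 to 11 mm (((y of green in the frame of frame below 0 m and horizontal distance between the grasp point and p5 below 0.015 m) or (y of green in the frame of frame above 0 m and horizontal distance between the grasp point and p1 below 0.015 m)) and value of joint bead between 0.001 and 0.011 m), for 0.1 s.
7. fingertips at the red-marker end, bead pressed down 1 to 11 mm (((y of green in the frame of frame below 0 m and horizontal distance between the grasp point and p6 below 0.02 m) or (y of green in the frame of frame above 0 m and horizontal distance between the grasp point and p0 below 0.02 m)) and value of joint bead between 0.001 and 0.011 m), for 0.1 s.
At the end, for the whole second after the job is handed in: the shut fingertips rest within 20 mm (seen from above) of the bead's end by the red marker and keep the bead still, 1 to 11 mm down; markers within 15 mm and all other loose things within 20 mm of where they started (all of step 7 and velocity of joint bead between -0.01 and 0.01 m/s and distance of each of green, red from where it was at the start of the episode below 0.015 m and distance of each of canister, shade, case, cleat, flashlight from where it was at the start of the episode below 0.02 m); the arm keeps its last pose, push and grip.
It fails at once if the bead is pushed down hard on its stop (more than 11.5 mm) (value of joint bead above 0.0115 m).
It fails at once if the stroke is broken: the fingertips are low over the bead between its ends (within 15 mm of an inner sixth point, less than about 30 mm above it) while the bead is up (value of joint bead below 0.0004 m and height (world z) of the grasp point below 0.105 m and (horizontal distance between the grasp point and p1 below 0.015 m or horizontal distance between the grasp point and p2 below 0.015 m or horizontal distance between the grasp point and p3 below 0.015 m or horizontal distance between the grasp point and p4 below 0.015 m or horizontal distance between the grasp point and p5 below 0.015 m)).
It fails at once if the glass is touched (contact force between lens and anything else above 0.5 N).
It fails at once if a marker or another loose thing is moved or lifted (distance of any of green, red from where it was at the start of the episode above 0.015 m or distance of any of canister, shade, case, cleat, flashlight from where it was at the start of the episode above 0.02 m).
It also fails if it takes over 48 s, if anything falls off the work surface, if the arm or the gripper's body presses on something with over 40 N, if the wrist force passes 120 N, or if a joint passes its speed limit or range.

ROBOT

A 6-joint arm with a two-finger parallel gripper is mounted at the origin on the work surface. World frame = base frame: x ahead of the robot, y to its left, z up, the work surface at z = 0. Lengths are in m, angles in rad, forces in N, time in s.
With the tool pointing down it reaches from about 0.4 to 0.825 m from the base axis. Payload 7 kg.
Tool frame: the origin (TCP) lies at the centre of the arm's flange, where the gripper is bolted on; the fingertips stand 178 mm ahead of it and the grasp point (between the pads) lies arm.tcp_to_grasp ahead of it (arm.tcp_to_grasp is the distance from the TCP to the grasp point, in m); z points along the fingers, y is the direction in which the jaws open and shut (so a half turn about z gives the same grasp; the last joint's range is limited). The gripper opens to 88 mm and grips with 3 to 60 N. Pads are 19 mm wide; open, the fingers measure 130 mm over their backs; the gripper's body (78 mm by 193 mm) begins 47 mm behind the grasp point.
Start: joints at [1.577, 0.359, 0.012, 0, -1.224, -0.288], TCP at [0.188, 0.648, 0.405] pointing down, gripper open.
Joint ranges: [-3.07, 3.07], [-1.43, 2.12], [-1.02, 1.25], [-3.03, 1.67], [-3.05, -0], [-3.03, 3.03]. Speed limits (rad/s): [2.39, 2.39, 3.01, 3.14, 3.14, 3.14].

INTERFACE

Orientations are given as [roll, pitch, yaw] about the fixed x, y, z axes, in that order (R = Rz(yaw) Ry(pitch) Rx(roll)).
In Python, from station import arm gives the robot as it stands.
- The arm moves only by the tool move_arm, never from a script. Its argument "deltas" is a list of rows, each a list of 6 numbers: the shift along the world's x, y, z in mm, then the turn, a rotation vector about the world's x, y, z in degrees. In form: [[tx, ty, tz, ax, ay, az], ...]. A call has exactly 5 rows; each row shifts and turns the commanded pose from where the row before left it; what a row does not reach is not made up. A row lasts 1/12 s, in which the tool goes at most 41.7 mm and 7.16 degrees, less where a joint would pass 70% of its speed; a pose out of reach is approached as far as the arm can. A call with a gripper value outside its range is refused whole. "claw" is the closure in counts, from 0 (fully open) to 255 (shut), set as the call begins (left out, the last holds). The fingers move at their own pace and stop on an object; "squeeze" is the grip in N (left out, the last holds). Time passes only in rows, so rows that do not move let the fingers close, or fill a call up. It gives the time, the measured TCP pose, the force and the opening at its end, in the units of the state.
- arm.get_state(): the state, without advancing time (a new reading comes with each control period).
- arm.grab_frame(name): name is "scene" or "side" or "wrist"; returns the picture (480x640x3 uint8, red, green, blue); there is no depth.
- arm.calibration(name): a dict with "intrinsics" (3x3 intrinsics, pixels), "T" (4x4, takes a point from camera to world coordinates); the wrist camera has in their place "mount" (4x4, takes a point from camera to tool coordinates, whose origin is the TCP and whose axes are the flange's). Camera axes: x right, y up, looking along -z (the intrinsics and any distortion apply to the point x, -y, -z); pixel columns grow to the right and rows downward; lengths in m; the calibration is good to about 2 mm. A picture is of the moment at which its call begins: read the wrist's pose just before it. calibration takes no time and is no camera call.
- arm.job_done(): hands the job in, once; it reports no verdict.
Trained networks look in the newest picture that a camera, given by its name, has taken for a name from the list of things; names that differ only in an ending like _2 or _b are one class to them, and where a whole thing is asked for, a point or a joint stands for the part that bears it (a point fixed in the world has none). Each returns a list of dicts, best first, with "score" (0 to 1); they miss things now and then, are a little off and sometimes report something else, mostly with a low value. They report only what shows in the picture. A call takes as long as a camera call.
- arm.spot_in(thing, camera): "xy" ([column, row] in pixels, amid what is visible of it).
- arm.masks_of(thing, camera): "pixels" (480x640 bool, what is visible of it) and "xy" ([column, row] in pixels, amid what is visible of it).
- arm.spot_point(thing, camera): "xy" ([column, row] in pixels: a listed point, or the origin of a listed thing).
The state is a dict: "t": time; "q": joint angles; "qd": joint speeds; "joint_efforts": joint torques, N m; "eef_pos": TCP position; "ee_rot": TCP orientation; "force": force on the tool from outside, world axes, zero at the start; "moment": the same for the moment, N m; "width": finger opening in m.
Only numpy, scipy, OpenCV 4.12 (cv2) and the standard library are available. Lean on these libraries where they do the work, as an engineer would, in place of code of your own. Each camera call takes 0.05 s, during which the arm holds its last target. There are 200 camera calls.

## Working session

There is one attempt and no reset: what is moved stays moved. The work goes in short steps, Python scripts to look and compute and a tool call to move; the robot and the scene stay as the last step left them, time stands still between calls to the robot, and variables do not carry over. Pictures are saved under pics/ and viewed, about 8 in all and at most 12, crops included, and the job is handed in when it is done.

Besides the shell and the picture viewer there is one more tool, called after "Request:" as name(argument=value, ...), one argument or row to a line, values as JSON. move_arm: Moves the arm, as the interface text tells. Its arguments: {"type":"object","properties":{"deltas":{"type":"array","items":{"type":"array","items":{"type":"number"}}},"claw":{"type":"number"},"squeeze":{"type":"number"}},"required":["deltas"]}

```bash
mkdir -p pics; ls; cat > h.py <<'E'
import numpy as np, cv2
from station import arm
def ray(cam,xy,T=None):
    c=arm.calibration(cam); K=np.array(c["intrinsics"]); T=np.array(c["T"]) if T is None else T
    d=c.get("distortion",None)
    u=cv2.undistortPoints(np.array([[xy]],float),K,None if d is None else np.array(d,float))[0,0]
    v=T[:3,:3]@np.array([u[0],-u[1],-1.]); return T[:3,3],v
def atz(cam,xy,z,T=None):
    o,v=ray(cam,xy,T); return o+v*(z-o[2])/v[2]
E
python3 - <<'E'
from h import *
s=arm.get_state(); print(s["t"],s["eef_pos"],s["ee_rot"],s["force"],s["width"],arm.tcp_to_grasp)
for c in("scene","side"):
    im=arm.grab_frame(c); cv2.imwrite(f"pics/{c}0.png",im[:,:,::-1]); print(c,arm.calibration(c).keys(), arm.calibration(c)["T"])
    for n,z in(("p0",.055),("p1",.055),("p2",.055),("p3",.055),("p4",.055),("p5",.055),("p6",.055),("green",0),("red",0),("frame",0),("canister",0),("shade",0),("case",0),("cleat",0),("flashlight",0)):
        for r in arm.spot_point(n,c)[:2]: print(n,round(r["score"],2),np.round(r["xy"]),np.round(atz(c,r["xy"],z)[:2],4))
print(arm.get_state()["t"])
E
```

```text
pics
0.0 [0.18762765 0.64819687 0.40372789] [ 3.13993962e+00 -1.49438404e-04 -2.81869435e-01] [-0.41758653  0.00735241  0.58693167] 0.0878467207362066 0.1593
scene dict_keys(['intrinsics', 'T']) [[ 0.65963212 -0.63595793  0.40055333  1.06085731]
 [ 0.75158297  0.55607814 -0.35482409 -0.42447513]
 [ 0.00291425  0.53510243  0.84478216  1.07572209]
 [ 0.          0.          0.          1.        ]]
p0 0.91 [245. 306.] [ 0.5912 -0.1856]
p0 0.81 [272. 288.] [ 0.5961 -0.1216]
p1 0.91 [245. 306.] [ 0.5912 -0.1856]
p1 0.81 [272. 288.] [ 0.5961 -0.1216]
p2 0.91 [245. 306.] [ 0.5912 -0.1856]
p2 0.81 [272. 288.] [ 0.5961 -0.1216]
p3 0.91 [245. 306.] [ 0.5912 -0.1856]
p3 0.81 [272. 288.] [ 0.5961 -0.1216]
p4 0.91 [245. 306.] [ 0.5912 -0.1856]
p4 0.81 [272. 288.] [ 0.5961 -0.1216]
p5 0.91 [245. 306.] [ 0.5912 -0.1856]
p5 0.81 [272. 288.] [ 0.5961 -0.1216]
p6 0.91 [245. 306.] [ 0.5912 -0.1856]
p6 0.81 [272. 288.] [ 0.5961 -0.1216]
green 0.56 [293. 220.] [0.4692 0.0373]
red 0.52 [230. 344.] [ 0.613  -0.2442]
red 0.31 [464. 178.] [0.6405 0.4161]
frame 0.63 [270. 280.] [ 0.5524 -0.0965]
canister 0.6
[... 765 characters left out ...]
] [ 0.5895 -0.188 ]
p3 0.79 [352. 263.] [ 0.585  -0.0732]
p4 0.98 [380. 291.] [ 0.5895 -0.188 ]
p4 0.79 [352. 263.] [ 0.585  -0.0732]
p5 0.98 [380. 291.] [ 0.5895 -0.188 ]
p5 0.79 [352. 263.] [ 0.585  -0.0732]
p6 0.98 [380. 291.] [ 0.5895 -0.188 ]
p6 0.79 [352. 263.] [ 0.585  -0.0732]
green 0.43 [283. 269.] [0.4695 0.0424]
red 0.76 [402. 327.] [ 0.6104 -0.2474]
frame 0.77 [343. 293.] [ 0.5532 -0.098 ]
canister 0.81 [291. 188.] [0.6408 0.4268]
shade 0.64 [375. 281.] [ 0.6372 -0.0884]
shade 0.63 [388. 424.] [ 0.4636 -0.445 ]
case 0.83 [463. 371.] [ 0.6464 -0.3988]
cleat 0.69 [360. 260.] [6.46e-01 4.00e-04]
cleat 0.46 [399. 328.] [ 0.6047 -0.2475]
flashlight 0.97 [228. 206.] [0.4418 0.3949]
1.6
```

```bash
python3 - <<'E'
import cv2
for c,(x,y) in(("scene",(190,180)),("side",(250,190))):
    im=cv2.imread(f"pics/{c}0.png")[y:y+190,x:x+210]
    cv2.imwrite(f"pics/{c}0c.png",cv2.resize(im,None,fx=3,fy=3,interpolation=cv2.INTER_CUBIC))
E
```

```text
(no output)
```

View pics/scene0c.png

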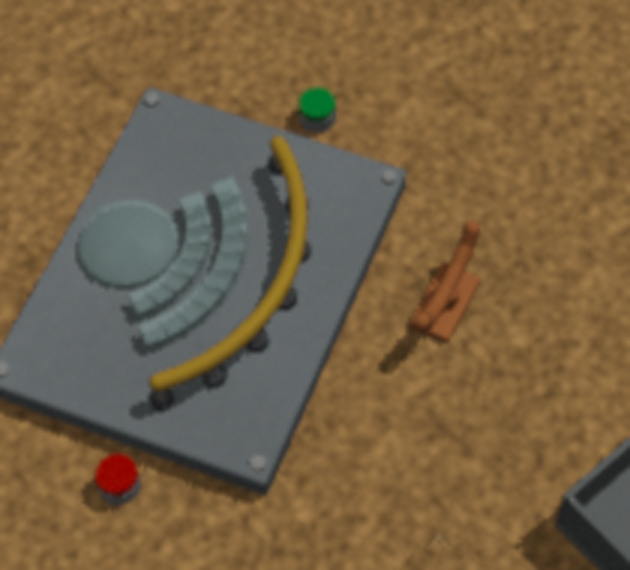

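View pics/side0c.png

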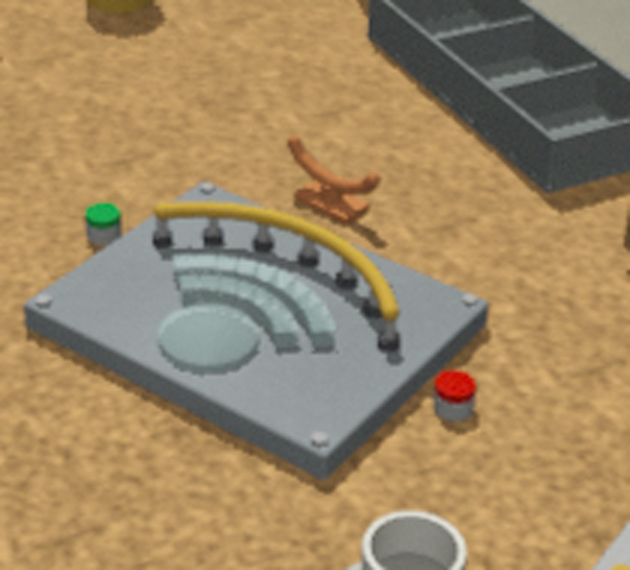

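```bash
python3 - <<'E'
from h import *
from scipy.optimize import least_squares
for c,n in(("scene",(190,180)),("side",(250,190))):
    im=cv2.imread(f"pics/{c}0.png"); hsv=cv2.cvtColor(im,cv2.COLOR_BGR2HSV)
    arm.grab_frame(c); ms=arm.masks_of("p3",c)
    print(c,[(round(m["score"],2),m["pixels"].sum(),np.round(m["xy"])) for m in ms])
    col=(hsv[...,0]>14)&(hsv[...,0]<30)&(hsv[...,1]>140)
    for lab,M in(("net",ms[0]["pixels"]),("net&col",cv2.dilate(ms[0]["pixels"].astype(np.uint8),np.ones((5,5)))>0)):
        if lab!="net":
            k,l,st,_=cv2.connectedComponentsWithStats((M&col).astype(np.uint8)); M=l==1+st[1:,4].argmax()
        v,u=np.nonzero(M); P=np.array([atz(c,(a,b),.049)[:2] for a,b in zip(u,v)])
        r=least_squares(lambda q:np.hypot(*(P-q).T)-.13,P.mean(0)-[.1,0],loss="soft_l1",f_scale=.004)
        d=P-r.x; a=np.degrees(np.arctan2(d[:,1],d[:,0])); lo,hi=np.percentile(a,[.5,99.5])
        y=np.radians((lo+hi)/2)
        print(lab,M.sum(),"centre",r.x.round(4),"ang",lo.round(1),hi.round(1),"yaw",np.degrees(y).round(2),"rms",np.sqrt((r.fun**2).mean()),"origin",(r.x+.09*np.array([np.cos(y),np.sin(y)])).round(4))
E
```

```text
scene [(0.76, np.int64(614), array([284., 276.]))]
net 614 centre [ 0.4683 -0.1411] ang -23.9 79.2 yaw 27.65 rms 0.0037563879365996758 origin [ 0.548  -0.0993]
net&col 569 centre [ 0.4675 -0.1397] ang -23.5 78.8 yaw 27.62 rms 0.0032830354004398316 origin [ 0.5472 -0.098 ]
side [(0.93, np.int64(602), array([350., 266.]))]
net 602 centre [ 0.4681 -0.1408] ang -30.7 78.2 yaw 23.74 rms 0.007158091796160992 origin [ 0.5505 -0.1046]
net&col 428 centre [ 0.47   -0.1381] ang -24.9 79.3 yaw 27.22 rms 0.004396343347347588 origin [ 0.5501 -0.0969]
```

Request:
move_arm(
  deltas=[
    [15.5,-33,-2,0,0,0],
    [15.5,-33,-2,0,0,0],
    [15.5,-33,-2,0,0,0],
    [15.5,-33,-2,0,0,0],
    [15.5,-33,-2,0,0,0],
  ],
  claw=255,
  squeeze=20,
)

```text
t: 2.22
eef_pos: [0.2656, 0.4817, 0.3946]
ee_rot: [-3.141, -0.0, -0.281]
force: [1.2, 0.5, 0.7]
width: 0.0597
```

Request:
move_arm(
  deltas=[
    [15.5,-33,-4,0,0,0],
    [15.5,-33,-4,0,0,0],
    [15.5,-33,-4,0,0,0],
    [15.5,-33,-4,0,0,0],
    [15.5,-33,-4,0,0,0],
  ],
)

```text
t: 2.63
eef_pos: [0.343, 0.3166, 0.3748]
ee_rot: [-3.141, -0.0, -0.281]
force: [1.2, -0.9, -0.0]
width: 0.0267
```

Request:
move_arm(
  deltas=[
    [15.5,-33,-4,0,0,0],
    [15.5,-33,-4,0,0,0],
    [15.5,-33,-4,0,0,0],
    [15.5,-33,-4,0,0,0],
    [15.5,-33,-4,0,0,0],
  ],
)

```text
t: 3.05
eef_pos: [0.4205, 0.1516, 0.355]
ee_rot: [-3.14, -0.001, -0.281]
force: [1.0, -0.4, -0.0]
width: 0.0005
```

Request:
move_arm(
  deltas=[
    [15.5,-33,-4,0,0,0],
    [15.5,-33,-4,0,0,0],
    [15.5,-33,-4,0,0,0],
    [15,-33,-4,0,0,0],
    [0,0,0,0,0,0],
  ],
)

```text
t: 3.47
eef_pos: [0.4829, 0.017, 0.3379]
ee_rot: [3.14, 0.001, -0.286]
force: [0.5, 0.1, 0.4]
width: 0.0005
```

```bash
cat > wf.py <<'E'
from h import *
from scipy.spatial.transform import Rotation as Rn
from scipy.optimize import least_squares
def wT():
    s=arm.get_state(); T=np.eye(4); T[:3,:3]=Rn.from_euler("xyz",s["ee_rot"]).as_matrix(); T[:3,3]=s["eef_pos"]
    return T@np.array(arm.calibration("wrist")["mount"])
E
python3 - <<'E'
from wf import *
T=wT(); im=arm.grab_frame("wrist")[:,:,::-1].copy()
K=np.array(arm.calibration("wrist")["intrinsics"])
th=np.radians(np.linspace(77.5,-22.5,7))
for a in th:
    p=np.linalg.inv(T)@[.4685+.13*np.cos(a),-.139+.13*np.sin(a),.055,1]; q=K@[p[0],-p[1],-p[2]]; q=q[:2]/q[2]
    cv2.circle(im,tuple(int(round(x)) for x in q),4,(255,0,255),1); print(q.round())
cv2.imwrite("pics/w1.png",im)
print(arm.get_state()["eef_pos"])
E
```

```text
[350. 211.]
[356. 158.]
[377. 106.]
[414.  58.]
[463.  21.]
[521.  -1.]
[580.  -3.]
[0.48235894 0.01861246 0.33811785]
```

View pics/w1.png

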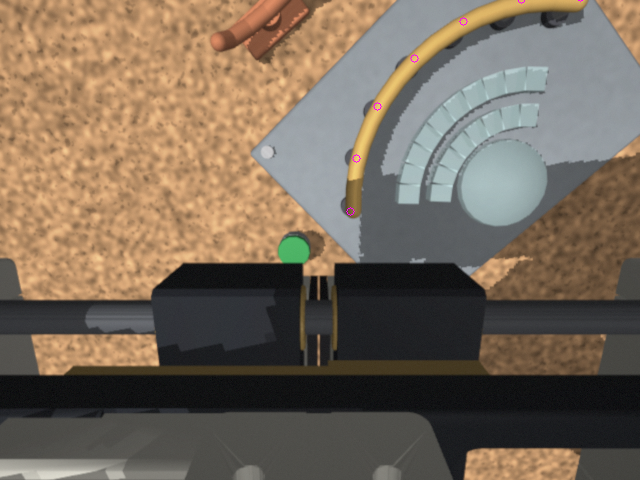

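Request:
move_arm(
  deltas=[
    [9,-16,0,0,0,0],
    [9.5,-15.5,-15,0,0,0],
    [0,0,-30,0,0,0],
    [0,0,-30,0,0,0],
    [0,0,-15,0,0,0],
  ],
)

```text
t: 3.93
eef_pos: [0.4991, -0.0101, 0.2461]
ee_rot: [3.141, 0.002, -0.283]
force: [0.1, 0.1, -0.5]
width: 0.0001
```

Request:
move_arm(
  deltas=[
    [0,0,-5,0,0,0],
    [0,0,0,0,0,0],
    [0,0,0,0,0,0],
    [0,0,0,0,0,0],
    [0,0,0,0,0,0],
  ],
)

```text
t: 4.35
eef_pos: [0.5007, -0.0097, 0.2451]
ee_rot: [-3.14, -0.002, -0.281]
force: [1.0, 0.4, -0.1]
width: 0.0002
```

Request:
move_arm(
  deltas=[
    [0,-2,-3,0,0,0],
    [0,0,-3,0,0,0],
    [0,0,-1,0,0,0],
    [0,0,0,0,0,0],
    [0,0,0,0,0,0],
  ],
)

```text
t: 4.77
eef_pos: [0.5002, -0.0122, 0.2366]
ee_rot: [3.141, 0.0, -0.282]
force: [-0.2, -0.4, 0.3]
width: 0.0005
```

```bash
python3 - <<'E'
from h import *
for i in range(4):
    arm.grab_frame("wrist"); s=arm.get_state(); print(s["t"],np.round(s["eef_pos"],4),np.round(s["force"],2))
E
```

```text
4.8167 [ 0.5003 -0.0122  0.2366] [-0.69 -0.01  0.82]
4.8667 [ 0.5002 -0.0122  0.2367] [ 0.2  -0.09 -0.29]
4.9167 [ 0.5003 -0.0122  0.2367] [-0.79  0.99 -0.21]
4.9667 [ 0.5002 -0.0121  0.2367] [-0.06 -0.12 -0.47]
```

Request:
move_arm(
  deltas=[
    [0,0,-2,0,0,0],
    [0,0,-2,0,0,0],
    [0,0,-2,0,0,0],
    [0,0,-1,0,0,0],
    [0,0,0,0,0,0],
  ],
)

```text
t: 5.38
eef_pos: [0.5004, -0.0121, 0.2296]
ee_rot: [3.142, -0.0, -0.282]
force: [-0.7, 0.9, 2.7]
width: 0.0006
```

```bash
cat > f.py <<'E'
from wf import *
F=[]
for i in range(6):
    T=wT(); im=arm.grab_frame("wrist"); s=arm.get_state(); F.append(s["force"])
print(s["t"],np.round(s["eef_pos"],4),np.mean(F,0).round(2),np.round(s["moment"],2))
import sys
if len(sys.argv)>1:
    im=arm.grab_frame("side")[190:350,250:450,::-1]; cv2.imwrite(sys.argv[1],cv2.resize(im,None,fx=4,fy=3.75))
E
python3 f.py pics/s1.png
```

```text
5.6833 [ 0.5003 -0.0121  0.2298] [0.02 0.36 2.69] [ 0.17 -0.1  -0.  ]
```

```bash
python3 - <<'E'
import numpy as np
a=np.radians(np.linspace(75.9,-21.1,46)); P=np.c_[.4685+.13*np.cos(a),-.139+.13*np.sin(a)]*1000
D=np.round(np.diff(np.vstack([[500.3,-12.1],P[1:]]).round(1),axis=0),1)
for i in range(0,45,5): print(D[i:i+5].tolist(), P[i+5].round(1), np.degrees(a[i+5]).round())
E
```

```text
[[4.6, -2.1], [4.7, -1.5], [4.6, -1.6], [4.5, -1.8], [4.5, -2.0]] [523.2 -21.1] 65.0
[[4.4, -2.1], [4.3, -2.3], [4.2, -2.5], [4.2, -2.6], [4.0, -2.8]] [544.3 -33.4] 54.0
[[3.9, -2.9], [3.8, -3.1], [3.7, -3.2], [3.6, -3.3], [3.4, -3.5]] [562.7 -49.4] 44.0
[[3.3, -3.6], [3.2, -3.7], [3.0, -3.9], [2.9, -3.9], [2.7, -4.1]] [577.8 -68.6] 33.0
[[2.6, -4.2], [2.4, -4.2], [2.2, -4.4], [2.1, -4.4], [1.9, -4.5]] [589.  -90.3] 22.0
[[1.8, -4.5], [1.5, -4.7], [1.4, -4.7], [1.3, -4.7], [1.0, -4.8]] [ 596.  -113.7] 11.0
[[0.9, -4.8], [0.7, -4.8], [0.5, -4.9], [0.3, -4.9], [0.1, -4.9]] [ 598.5 -138. ] 0.0
[[-0.1, -4.9], [-0.2, -4.8], [-0.4, -4.9], [-0.6, -4.9], [-0.8, -4.8]] [ 596.4 -162.3] -10.0
[[-1.0, -4.8], [-1.1, -4.7], [-1.3, -4.7], [-1.5, -4.7], [-1.7, -4.6]] [ 589.8 -185.8] -21.0
```

Request:
move_arm(
  deltas=[
    [0,0,-1,0,0,0],
    [0,0,-0.8,0,0,0],
    [0,0,0,0,0,0],
    [0,0,0,0,0,0],
    [0,0,0,0,0,0],
  ],
)

```text
t: 6.15
eef_pos: [0.5003, -0.0121, 0.2279]
ee_rot: [-3.142, -0.0, -0.282]
force: [0.5, 0.2, 2.2]
width: 0.0003
```

```bash
python3 f.py pics/s2.png
```

```text
6.45 [ 0.5003 -0.0121  0.2279] [0.72 0.46 2.92] [ 0.27 -0.26  0.03]
```

View pics/s2.png

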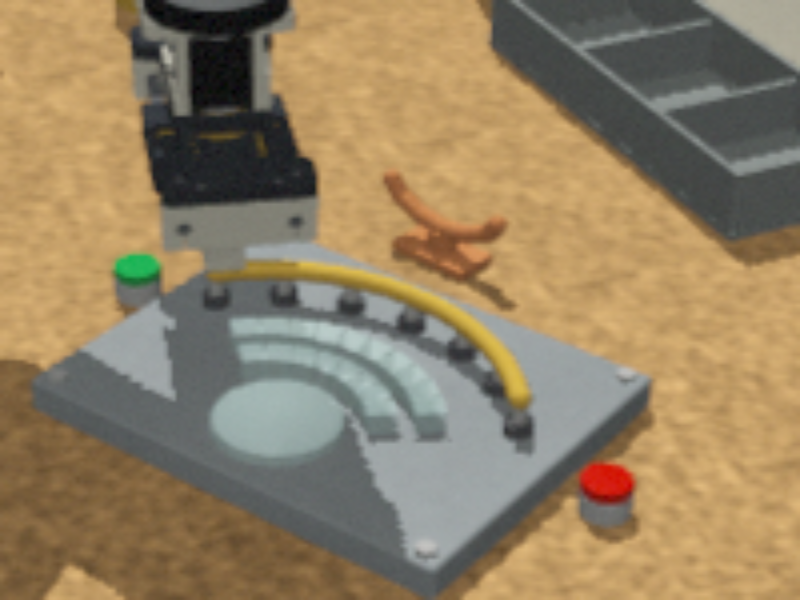

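The side view shows the fingertips on the green-marker end (about 215,272), with the whole bead lower than before. The force is about 2.9 N, so it is roughly 5 mm down. I'm starting the stroke.

Request:
move_arm(
  deltas=[
    [4.6,-2.1,0,0,0,0],
    [4.7,-1.5,0,0,0,0],
    [4.6,-1.6,0,0,0,0],
    [4.5,-1.8,0,0,0,0],
    [4.5,-2.0,0,0,0,0],
  ],
)

```text
t: 6.92
eef_pos: [0.5235, -0.0215, 0.2276]
ee_rot: [3.141, 0.001, -0.282]
force: [-2.5, 1.8, 3.5]
width: 0.0007
```

Request:
move_arm(
  deltas=[
    [4.4,-2.1,0,0,0,0],
    [4.3,-2.3,0,0,0,0],
    [4.2,-2.5,0,0,0,0],
    [4.2,-2.6,0,0,0,0],
    [4.0,-2.8,0,0,0,0],
  ],
)

```text
t: 7.33
eef_pos: [0.5447, -0.0337, 0.2279]
ee_rot: [-3.142, -0.0, -0.282]
force: [-1.5, 1.1, 2.8]
width: 0.0003
```

Tracking is on target (r ≈ 130 mm) and z is steady.

Request:
move_arm(
  deltas=[
    [3.8,-2.9,0,0,0,0],
    [3.7,-3.1,0,0,0,0],
    [3.6,-3.2,0,0,0,0],
    [3.6,-3.3,0,0,0,0],
    [3.4,-3.4,0,0,0,0],
  ],
)

```text
t: 7.75
eef_pos: [0.5627, -0.0497, 0.2279]
ee_rot: [-3.142, -0.0, -0.282]
force: [-1.6, 2.7, 3.3]
width: 0.0002
```

Request:
move_arm(
  deltas=[
    [3.3,-3.6,0,0,0,0],
    [3.2,-3.7,0,0,0,0],
    [3.0,-3.9,0,0,0,0],
    [2.9,-3.9,0,0,0,0],
    [2.7,-4.1,0,0,0,0],
  ],
)

```text
t: 8.17
eef_pos: [0.5777, -0.0689, 0.2279]
ee_rot: [-3.142, -0.0, -0.282]
force: [-0.0, 2.0, 2.8]
width: 0.0005
```

```bash
cat > w2.py <<'E'
from wf import *
T=wT(); im=arm.grab_frame("wrist")[:,:,::-1].copy()
K=np.array(arm.calibration("wrist")["intrinsics"])
for a in np.radians(np.linspace(77.5,-22.5,7)):
    p=np.linalg.inv(T)@[.4685+.13*np.cos(a),-.139+.13*np.sin(a),.050,1]; q=K@[p[0],-p[1],-p[2]]; q=q[:2]/q[2]
    cv2.circle(im,tuple(int(round(x)) for x in q),4,(255,0,255),1)
cv2.imwrite("pics/w2.png",im)
E
python3 w2.py; python3 f.py
```

```text
8.5167 [ 0.5776 -0.0687  0.2281] [ 1.   -1.93  2.97] [-0.68 -0.41 -0.02]
```

View pics/w2.png

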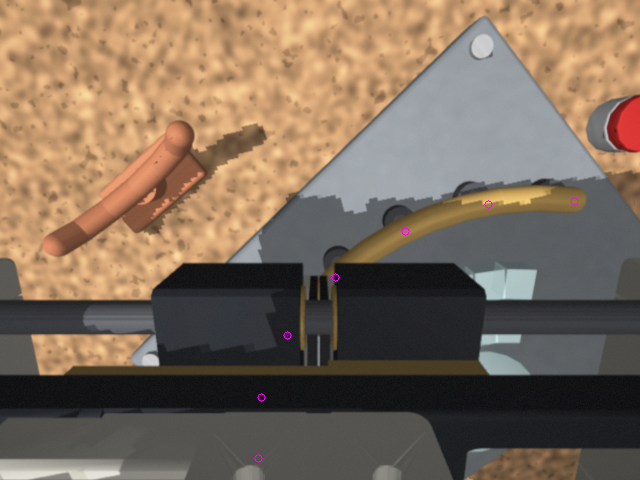

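The wrist view shows the tips on the bead. The predicted points lie along the bar to within about 2 mm, and the cleat and glass are clear. I'm continuing.

Request:
move_arm(
  deltas=[
    [2.7,-4.2,0,0,0,0],
    [2.5,-4.2,0,0,0,0],
    [2.3,-4.4,0,0,0,0],
    [2.2,-4.4,0,0,0,0],
    [2.0,-4.5,0,0,0,0],
  ],
)

```text
t: 8.93
eef_pos: [0.5893, -0.0906, 0.2278]
ee_rot: [-3.142, 0.0, -0.282]
force: [-0.0, 2.0, 2.7]
width: 0.0
```

Request:
move_arm(
  deltas=[
    [1.8,-4.5,0,0,0,0],
    [1.6,-4.7,0,0,0,0],
    [1.4,-4.7,0,0,0,0],
    [1.3,-4.7,0,0,0,0],
    [1.0,-4.8,0,0,0,0],
  ],
)

```text
t: 9.35
eef_pos: [0.5964, -0.1141, 0.2279]
ee_rot: [-3.142, -0.0, -0.282]
force: [-0.4, 1.9, 3.5]
width: 0.0007
```

Request:
move_arm(
  deltas=[
    [0.9,-4.8,0,0,0,0],
    [0.7,-4.8,0,0,0,0],
    [0.5,-4.9,0,0,0,0],
    [0.3,-4.9,0,0,0,0],
    [0.1,-4.9,0,0,0,0],
  ],
)

```text
t: 9.77
eef_pos: [0.5988, -0.1384, 0.2279]
ee_rot: [-3.142, -0.0, -0.282]
force: [0.2, 1.9, 2.7]
width: 0.0004
```

Request:
move_arm(
  deltas=[
    [-0.1,-4.9,0,0,0,0],
    [-0.2,-4.8,0,0,0,0],
    [-0.4,-4.9,0,0,0,0],
    [-0.6,-4.9,0,0,0,0],
    [-0.8,-4.8,0,0,0,0],
  ],
)

```text
t: 10.18
eef_pos: [0.5966, -0.1627, 0.2279]
ee_rot: [-3.142, -0.0, -0.282]
force: [0.3, 2.9, 3.8]
width: 0.0006
```

Request:
move_arm(
  deltas=[
    [-1.0,-4.8,0,0,0,0],
    [-1.1,-4.7,0,0,0,0],
    [-1.3,-4.7,0,0,0,0],
    [-1.5,-4.7,0,0,0,0],
    [-1.3,-3.0,0,0,0,0],
  ],
)

```text
t: 10.6
eef_pos: [0.5903, -0.1847, 0.2279]
ee_rot: [-3.142, -0.0, -0.282]
force: [1.6, 2.3, 2.8]
width: 0.0003
```

Request:
move_arm(
  deltas=[
    [0,0,0,0,0,0],
    [0,0,0,0,0,0],
    [0,0,0,0,0,0],
    [0,0,0,0,0,0],
    [0,0,0,0,0,0],
  ],
)

```text
t: 11.02
eef_pos: [0.5903, -0.1842, 0.2278]
ee_rot: [3.141, 0.0, -0.282]
force: [-0.1, -1.4, 3.0]
width: 0.001
```

```bash
python3 f.py pics/s3.png; sed -i s/w2.png/w3.png/ w2.py; python3 w2.py
```

```text
11.3167 [ 0.5903 -0.1841  0.2278] [-0.55 -2.44  3.07] [-0.87  0.22  0.02]
```

View pics/s3.png

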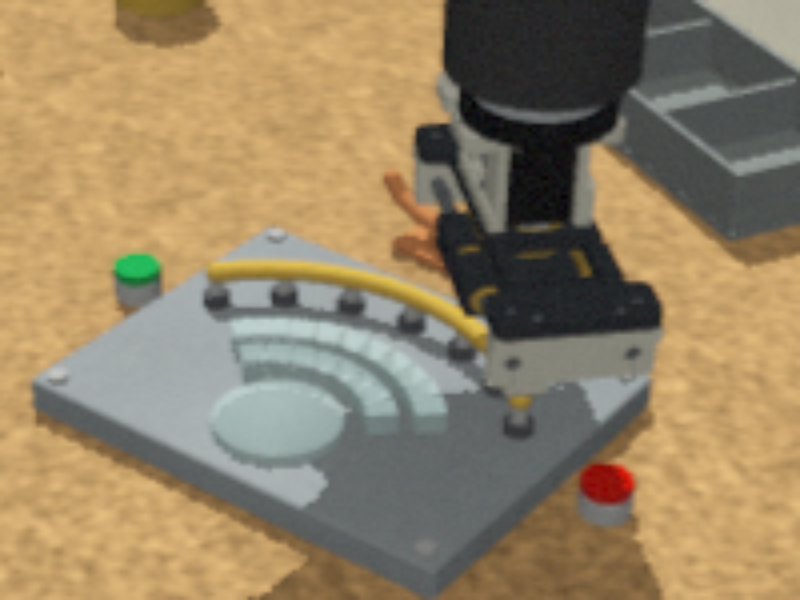

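View pics/w3.png

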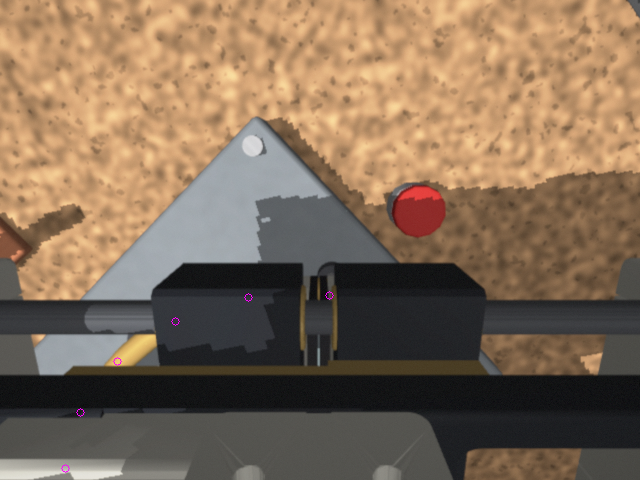

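The tips are about 5 mm short of the bead's red-marker end. The bead is down about 5 mm at a steady 3 N, and the markers stand where they were, so I'm handing in.

```bash
python3 -c "
from station import arm
print(arm.job_done(), arm.get_state()['t'])"
```

```text
the job is handed in; nothing more can be done
the job is handed in; nothing more can be done
```

The stroke is done and the job is handed in; no verdict was reported.

- **Stroke:** With the fingers shut, I pressed the bead about 5 mm down at its green-marker end. I then followed its curve to the red-marker end in one stroke and stayed there pressing.
- **Depth:** Vertical force read 2.7–3.8 N at each check along the way, and tool height stayed steady to within about 0.5 mm. That puts the bead at about 5 mm throughout, well short of its stop.
- **Final position:** At hand-in the fingertips were about 5 mm from the estimated end point (20 mm allowed), with a steady upward force of about 3.1 N. The last reading before hand-in was about 11.3 s of the 48 s.
- **Surroundings:** In the last side and wrist views the markers stood where they were. I did not check the canister, shade, case or flashlight again at the end, but the arm passed well above or away from them. I saw no sign of contact with the glass.
- **Disagreements:** The first side-camera network mask gave a cradle angle of 23.7°, against about 27.5° from the other fits. I discarded it, and the wrist picture then agreed with 27.5° to about 2 mm. A sideways force of about 2.4 N remained while holding, probably friction.

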